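Free a plug gauge with the ejector lever, draw it part-way out and hold it

ROBOT

A 6-joint arm with a two-finger parallel gripper is mounted at the origin on the work surface. World frame = base frame: x ahead of the robot, y to its left, z up, the work surface at z = 0. Lengths are in m, angles in degrees, forces in N, time in s.
With the tool pointing down it reaches from about 0.375 to 0.9 m from the base axis. Payload 3.1 kg.
Tool frame: the origin (TCP) lies midway between the tips of the shut fingers; the grasp point (between the pads) lies 19 mm behind it; z points along the fingers, y is the line along which they close (so a half turn about z gives the same grasp; the last joint's range is limited). The gripper opens to 87 mm and grips with 3 to 60 N. Pads are 19 mm wide; open, the fingers measure 117 mm over their backs; the gripper's body (75 mm by 190 mm) begins 51 mm behind the grasp point.
Start: joints at [58.012, 30.224, 82.088, -0, 67.689, -10.227], TCP at [0.232, 0.58, 0.223] pointing down, gripper open.
Joint ranges: [-176.69, 176.69], [-43.24, 126.21], [12.49, 139.97], [-82, 262], [0, 151.66], [-163.58, 163.58]. Speed limits (degrees/s): [159.86, 159.86, 180, 180, 180, 180].

INTERFACE

Orientations are given as a 3x3 rotation matrix whose columns are the frame's x, y, z axes.
In Python, from rig import bot, capture gives the robot as it stands.
- The arm moves only by the shell command python3 -m handwheel 'ROWS'. ROWS is rows parted by semicolons, their numbers by spaces, 1 to 20 of them, each of 7 numbers: dx, dy, dz in m, then a rotation vector rx, ry, rz in degrees, then the opening from 0.0 (shut) to 1.0 (fully open); each row is the pose to reach, as a shift and turn from the pose commanded when the command began, along the tool's axes at that moment; what a row does not reach only later rows make up. A row lasts 1/10 s, in which the tool goes at most 0.05 m and 8.59 degrees, less where a joint would pass 70% of its speed; a pose out of reach is approached as far as the arm can. The fingers move at their own pace and stop on an object; the grip force is fixed at half the most. Time passes only in rows, so rows that do not move let the fingers close. It prints the time, the measured TCP pose, the force, the opening and the grip force at its end.
- bot.read_state(): the state, without advancing time (a new reading comes with each control period).
- capture(name): name is "scene" or "top"; returns a dict with "color" (384x512x3 uint8, red, green, blue), "K" (3x3 intrinsics, pixels), "view" (4x4, takes a point from world to camera coordinates). Camera axes: x right, y up, looking along -z (the intrinsics and any distortion apply to the point x, -y, -z); pixel columns grow to the right and rows downward; lengths in m; the calibration is good to about 2 mm. A picture is of the moment at which its call begins. There is no depth.
- bot.hand_in(): hands the job in; it is judged then, once.
The state is a dict: "time_s": time; "joint_positions": joint angles; "qvel": joint speeds; "tau": joint torques, N m; "position": TCP position; "tcp_rot": TCP orientation; "force": force on the tool from outside, world axes, zero at the start; "moment": the same for the moment, N m; "opening": opening from 0.0 (shut) to 1.0 (fully open); "grasp_force": force on a finger pad.
Only numpy, scipy, OpenCV 4.12 (cv2) and the standard library are available. Lean on these libraries where they do the work, as an engineer would, in place of code of your own. Each camera call takes 0.05 s, during which the arm holds its last target. There are 200 camera calls.

TASK

On the gauge fixture, pull the sprung lever with the red cross-bar grip towards the robot through its full stroke to break the gauges loose, and ease it back to rest slowly without letting it fly back. Then draw the plug gauge with the green handle 40 mm straight out along its inclined bore without forcing it sideways, which brings its orange band just clear of the block, and finish while still gripping and holding it there, in line with the bore. Leave the red gauge seated and everything else on the bench where it is.

Things in the scene. Friction and masses are not known exactly. Their poses are not given: they have to be found in the camera images.
- gauge_block: Fixed black block 60x160x70 mm (own x,y,z). Origin: centre of its underside. z points out of the bores, leaning 0.35 rad from vertical to the fixture's front (robot side). Upper face at z=70, about 121 mm above the table. Two bores 15.5 mm wide along z at x=0, y=+40 and -40, one gauge in each (which varies). Stands on a fixed base plate 160x210x12 mm of the same yaw.
- green_gauge: Loose steel plug gauge, 100-210 g. Origin: on its axis at the collar's underside; z along it to the handle. Shank 14 mm dia, 68 mm long below; orange band 34-40 mm below. Collar 24 mm dia, z 0-5; green handle 18 mm dia, z 5-43, pinched from above along the axis. Seated, the collar rests on the block's face (block z=70 mm). Let go when drawn out, it slides back.
- red_gauge: The same plug gauge with a red handle, in the other bore; to stay seated.
- lever (a joint): Ejector lever angle (rad): 0 at rest, leaning 0.4 back from upright; grows as the grip is pulled to the fixture's front (block's level -x), to its stop at 0.85. A spring returns it to 0: about 7 N at the grip at full stroke, 1 N at rest; let go it flies back. Pulling it lifts both gauges up to about 11 mm; they settle again as it returns.
- lever_hinge (a point): Point on the lever's hinge axis in the plane in which the grip moves, 60 mm above the table. The hinge axis is level, along the gauge block's y axis, so the grip moves in the upright plane through this point at the block's yaw.
- glue: Blue bottle, 36 mm diameter, 100 mm tall, standing behind the fixture; origin at the centre of its underside. Leave alone.
- screwdriver: Screwdriver with a blue handle, 170 mm long, lying in front of the fixture; origin at its middle, x towards the blade. Leave alone.
- adapter_ring: Flat black ring, 84 mm outside, 6 mm thick, lying at the right; origin at the centre of its underside. Leave alone.
- screwdriver2: Screwdriver with a black handle, 150 mm long, at the right of the table; origin at its middle, x towards the blade. Leave alone.
- lever_grip (a point): Centre of the lever's red grip at its top: a round cross-bar 20 mm in diameter, 64 mm long, lying level along the hinge's line, 130 mm from the hinge, about 180 mm above the table at rest. The lever bar below its middle is 12 mm thick. Pinch it from above across the bar, or hook it with the fingers from behind; it may turn between the pads.
Not all that is in view belongs to the job. Leave any pink or purple look-alike of the red_gauge alone.

How it is judged (in metres and radians):
On the way, in this order (a step that is already met when the one before it is completed fails the run):
1. the lever is pulled through its full stroke (beyond 0.75 rad of 0.85) (value of joint lever above 0.75 rad), for 0.1 s.
2. the lever is eased back to rest (below 0.1 rad) and both gauges have settled (value of joint lever below 0.1 rad and z of each of green_gauge, red_gauge in the frame of gauge_block below 0.074 m), for 0.2 s.
3. the green gauge is drawn 40 mm (34 to 46) out of its bore (z of green_gauge in the frame of gauge_block between 0.104 and 0.116 m), for 0.2 s.
At the end, for the whole second after the job is handed in: The green gauge is held still by the fingers, drawn 40 mm (within 6 mm) out of its bore and in line with it within 0.05 rad; the lever is at rest (below 0.1 rad) and the red gauge is seated within 4 mm (all of step 3 and angle between the z axis of green_gauge and the z axis of gauge_block, either way round below 0.05 rad and contact force between the fingers and green_gauge above 5 N and linear speed of green_gauge below 0.01 m/s and value of joint lever below 0.1 rad and z of red_gauge in the frame of gauge_block between 0.066 and 0.074 m); the arm keeps its last pose, push and grip.
It fails at once if the lever flies back (faster than 2.5 rad/s) (velocity of joint lever below -2.5 rad/s).
It fails at once if the green gauge is pulled clean out, beyond 60 mm (z of green_gauge in the frame of gauge_block above 0.13 m).
It fails at once if the green gauge jams hard against its bore (over 60 N) (contact force between green_gauge and gauge_block above 60 N).
It fails at once if a bystander is moved by more than 20 mm (distance of any of glue, screwdriver, screwdriver2, adapter_ring from where it was at the start of the episode above 0.02 m).
It fails at once if the red gauge is pulled out (over 25 mm) (z of red_gauge in the frame of gauge_block above 0.095 m).
It also fails if it takes over 54 s, if anything falls off the work surface, if the arm or the gripper's body presses on something with over 40 N, if the wrist force passes 120 N, or if a joint passes its speed limit or range.

## Working session

There is one attempt and no reset: what is moved stays moved. The work goes in short steps, Python scripts to look and compute and a shell command to move; the robot and the scene stay as the last step left them, time stands still between calls to the robot, and variables do not carry over. Pictures are saved under pics/ and viewed, at most 10 in all, crops included, and the job is handed in when it is done.

```bash
mkdir -p pics; ls; python3 - <<'E'
from rig import bot,capture
import cv2,numpy as np
for n in("scene","top"):
    c=capture(n);cv2.imwrite(f"pics/{n}0.png",cv2.cvtColor(c["color"],cv2.COLOR_RGB2BGR));print(n,c["K"],c["view"],[k for k in c])
s=bot.read_state();print(s)
E
```

```text
pics
scene [[448.8126022    0.         259.55584209]
 [  0.         448.8126022  191.2054162 ]
 [  0.           0.           1.        ]] [[ 0.60108621  0.79915151 -0.00722654 -0.27584319]
 [-0.54980237  0.42006562  0.72198492  0.24760528]
 [ 0.58001096 -0.43000202  0.69187105 -1.6854934 ]
 [ 0.          0.          0.          1.        ]] ['color', 'K', 'view']
top [[370.10419165   0.         254.54041156]
 [  0.         370.10419165 190.99651704]
 [  0.           0.           1.        ]] [[ 0.002661   -0.99977892 -0.02085727 -0.06103006]
 [ 0.9971861   0.00109034  0.07495799 -0.58941803]
 [-0.07491868 -0.02099804  0.99696854 -0.87540484]
 [ 0.          0.          0.          1.        ]] ['color', 'K', 'view']
{'time_s': 0.1, 'joint_positions': array([ 5.80126449e+01,  3.02741119e+01,  8.21505744e+01, -5.47117173e-04,
        6.76884822e+01, -1.02254668e+01]), 'qvel': array([-0.08922697, -0.03834518, -0.09345801,  0.043839  ,  0.01385707,
       -0.0306669 ]), 'tau': array([ 3.97640624e-04, -4.40980017e+01, -1.77149820e+01,  6.34750491e-02,
        5.32875163e-02, -5.96996142e-05]), 'position': array([0.23131502, 0.57989807, 0.22165593]), 'tcp_rot': array([[-9.28733815e-01,  3.70745764e-01, -1.03881313e-03],
       [ 3.70747061e-01,  9.28732359e-01, -1.67994175e-03],
       [ 3.41948078e-04, -1.94535563e-03, -9.99998049e-01]]), 'force': array([0.34704419, 0.82438758, 1.00985401]), 'moment': array([ 0.00345795, -0.02996113, -0.00761926]), 'grasp_force': 0.0, 'opening': 0.997007354626184}
```

View pics/scene0.png

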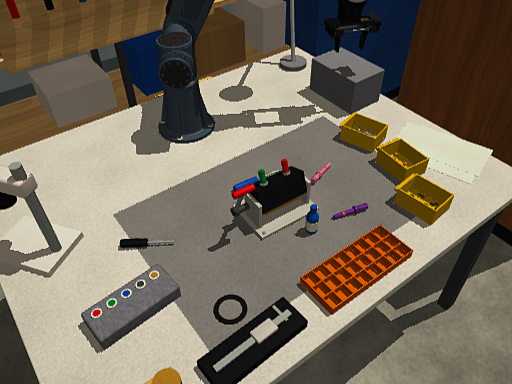

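View pics/top0.png

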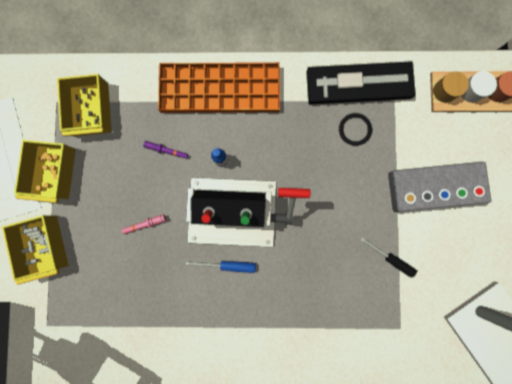

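The scene view shows the green handle at (262,177), the red handle at (284,167) and the red cross-bar at (245,188). In the top view they are at (246,218), (207,217) and (294,193). A pink look-alike lies at (143,225) and a purple one at (165,150); both lie flat on the mat, so neither is the red gauge in the bore.

```bash
cat > h.py <<'E'
from rig import bot,capture
import cv2,numpy as np
def snap(n):
    c=capture(n);c["hsv"]=cv2.cvtColor(c["color"],cv2.COLOR_RGB2HSV);return c
def ray(c,uv):
    d=np.linalg.inv(c["K"])@np.array([uv[0],uv[1],1.]);R=c["view"][:3,:3]
    return -R.T@c["view"][:3,3],(R.T@(d*[1,-1,-1]))/np.linalg.norm(d)
def plane(c,uv,z):
    o,d=ray(c,uv);return o+d*(z-o[2])/d[2]
def tri(c1,u1,c2,u2):
    (a,d),(b,e)=ray(c1,u1),ray(c2,u2)
    s=np.linalg.lstsq(np.c_[d,-e],b-a,rcond=None)[0]
    p,q=a+d*s[0],b+e*s[1];return (p+q)/2,np.linalg.norm(p-q)
def proj(c,p):
    q=c["view"][:3,:3]@p+c["view"][:3,3];w=c["K"]@(q*[1,-1,-1]);return w[:2]/w[2]
def mask(c,col):
    h=c["hsv"];r=lambda a,b,s,v:cv2.inRange(h,(a,s,v),(b,255,255))
    return {"red":lambda:r(0,4,180,70)|r(176,179,180,70),"green":lambda:r(45,85,120,40),"white":lambda:cv2.inRange(h,(0,0,190),(179,40,255)),"black":lambda:cv2.inRange(h,(0,0,0),(179,255,45))}[col]()
def blobs(c,col,roi,amin=12):
    m=mask(c,col);x0,y0,x1,y1=roi;k=np.zeros_like(m);k[y0:y1,x0:x1]=m[y0:y1,x0:x1]
    out=[]
    for ct in cv2.findContours(k,cv2.RETR_EXTERNAL,cv2.CHAIN_APPROX_NONE)[0]:
        a=cv2.contourArea(ct)
        if a>=amin:
            rr=cv2.minAreaRect(ct);out.append((a,rr,ct))
    return sorted(out,key=lambda t:-t[0])
def crop(c,roi,f,name):
    x0,y0,x1,y1=roi;im=cv2.cvtColor(c["color"],cv2.COLOR_RGB2BGR)[y0:y1,x0:x1]
    im=cv2.resize(im,None,fx=f,fy=f,interpolation=cv2.INTER_CUBIC);return im
E
python3 - <<'E'
from h import *
s,t=snap("scene"),snap("top")
R={"s":(220,150,320,245),"t":(175,170,320,255)}
for n,c in(("s",s),("t",t)):
    for col in("red","green","white","black"):
        for a,rr,ct in blobs(c,col,R[n])[:4]:print(n,col,a,np.round(rr[0],1),np.round(rr[1],1),round(rr[2],1),"box",np.round(cv2.boxPoints(rr),1).tolist())
a=crop(s,(215,145,325,245),4,"");b=crop(t,(180,170,320,255),4,"")
w=max(a.shape[1],b.shape[1]);im=np.zeros((a.shape[0]+b.shape[0],w,3),np.uint8);im[:a.shape[0],:a.shape[1]]=a;im[a.shape[0]:,:b.shape[1]]=b
im=cv2.resize(im,(int(im.shape[1]*600/im.shape[0]),600)) if im.shape[0]>600 else im
cv2.imwrite("pics/crop1.png",im);print(im.shape)
E
```

```text
s red 131.0 [243.3 190.6] [ 7.2 23.2] 65.0 box [[231.3000030517578, 192.3000030517578], [252.3000030517578, 182.39999389648438], [255.39999389648438, 189.0], [234.39999389648438, 198.8000030517578]]
s red 57.0 [284.7 165.4] [13.5  5.8] 79.7 box [[280.70001220703125, 159.1999969482422], [286.3999938964844, 158.1999969482422], [288.79998779296875, 171.5], [283.1000061035156, 172.5]]
s green 56.5 [261.9 176.1] [14.3  5.4] 77.5 box [[257.70001220703125, 169.6999969482422], [263.0, 168.60000610351562], [266.1000061035156, 182.5], [260.79998779296875, 183.6999969482422]]
s white 177.5 [234.  156.5] [13. 28.] 90.0 box [[220.0, 150.0], [248.0, 150.0], [248.0, 163.0], [220.0, 163.0]]
s white 130.0 [282.4 220.6] [ 9.8 55.5] 62.0 box [[255.60000610351562, 229.3000030517578], [304.6000061035156, 203.3000030517578], [309.20001220703125, 211.89999389648438], [260.20001220703125, 237.89999389648438]]
s black 1389.5 [279.3 187.6] [32.6 57.2] 63.4 box [[246.39999389648438, 185.8000030517578], [297.6000061035156, 160.1999969482422], [312.20001220703125, 189.39999389648438], [261.0, 215.0]]
s black 57.
[... 350 characters left out ...]
0.0, 211.0], [210.0, 222.0], [201.0, 222.0]]
t green 75.5 [244.5 218.5] [11.  9.] 90.0 box [[240.0, 213.0], [249.0, 213.0], [249.0, 224.0], [240.0, 224.0]]
t white 1267.5 [230.  236.4] [85.3 18.9] 5.5 box [[186.60000610351562, 241.6999969482422], [188.39999389648438, 222.89999389648438], [273.29998779296875, 231.10000610351562], [271.5, 249.89999389648438]]
t white 913.5 [230.5 199.5] [43. 89.] 90.0 box [[186.0, 178.0], [275.0, 178.0], [275.0, 221.0], [186.0, 221.0]]
t black 1829.5 [227.8 208.1] [72.4 32.8] 2.5 box [[190.89999389648438, 222.89999389648438], [192.3000030517578, 190.10000610351562], [264.6000061035156, 193.3000030517578], [263.20001220703125, 226.10000610351562]]
(600, 454, 3)
```

View pics/crop1.png

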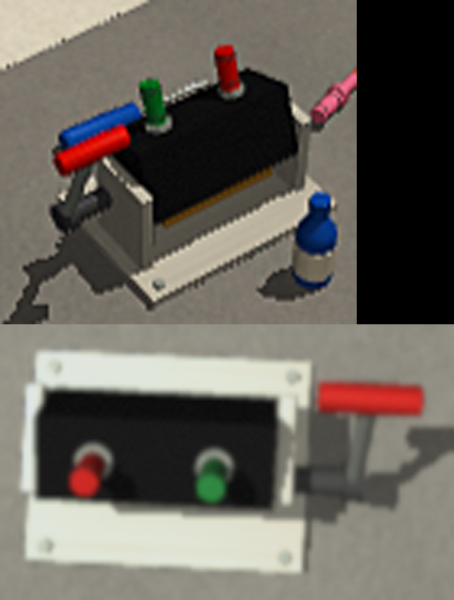

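The crop confirms it: the red cross-bar is at scene (243,191), on its grey lever. The green gauge (262,176) and red gauge (285,165) stand upright in the block. The blue bar behind the grip is the screwdriver, and pink and purple are off the fixture.

```bash
python3 - <<'E'
from h import *
s,t=snap("scene"),snap("top")
RS=(220,150,320,245);RT=(175,170,320,255)
def cen(b):
    M=cv2.moments(b[2]);return np.array([M["m10"]/M["m00"],M["m01"]/M["m00"]])
rs,rt=blobs(s,"red",RS),blobs(t,"red",RT);gs,gt=blobs(s,"green",RS),blobs(t,"green",RT)
P={}
for n,a,b in(("grip",rs[0],rt[0]),("red",rs[1],rt[1]),("green",gs[0],gt[0])):
    P[n],e=tri(s,cen(a),t,cen(b));print(n,P[n].round(4),"gap",round(e,4),cen(a).round(1),cen(b).round(1))
d=P["red"]-P["green"];print("sep",np.linalg.norm(d),"yaw handles",np.degrees(np.arctan2(-d[0],d[1])))
# grip ends, top view, at grip height
def ends(b):
    p=b[2][:,0].astype(float);v=cv2.fitLine(b[2],cv2.DIST_L2,0,.01,.01).ravel();q=(p-v[2:])@v[:2];return v[2:]+v[:2]*q.min(),v[2:]+v[:2]*q.max()
e=[plane(t,u,P["grip"][2]) for u in ends(rt[0])];d=e[0]-e[1];print("grip len",np.linalg.norm(d),"mid",(e[0]+e[1])/2,"yaw",np.degrees(np.arctan2(-d[0],d[1])))
# plate edges in top
m=mask(t,"white")
lo=np.array([[u,max(np.where(m[170:255,u])[0])+170.5] for u in range(192,270)],np.float32)
up=np.array([[u,min(np.where(m[170:255,u])[0])+169.5] for u in range(194,273)],np.float32)
for n,l in(("front",lo),("back",up)):
    v=cv2.fitLine(l,cv2.DIST_HUBER,0,.01,.01).ravel();a=[plane(t,v[2:]+v[:2]*k,.012) for k in(-40,0,40)];d=a[0]-a[2];print(n,"yaw",np.degrees(np.arctan2(-d[0],d[1])),a[1])
vv=[min(np.where(m[v,175:320])[0])+174.5 for v in range(233,241)];ww=[max(np.where(m[v,175:320])[0])+175.5 for v in range(233,241)]
print("side edges at rows 233-240",plane(t,(np.mean(vv),236.5),.012),plane(t,(np.mean(ww),236.5),.012))
E
```

```text
grip [ 0.5754 -0.1403  0.1782] gap 0.0024 [243.3 190.8] [293.7 192.6]
red [0.5265 0.0404 0.1375] gap 0.0026 [284.8 165.5] [206.1 217. ]
green [ 0.5228 -0.0404  0.138 ] gap 0.0035 [262. 176.] [244.7 219.1]
sep 0.08091691149917393 yaw handles -2.6660353495562608
grip len 0.060001634206756964 mid [ 0.57472508 -0.14185144  0.17821529] yaw -1.6379522037539826
front yaw -2.4206226699272557 [ 0.46077668 -0.01120399  0.012     ]
back yaw -2.9990390635805717 [ 0.61908527 -0.0066901   0.012     ]
side edges at rows 233-240 [0.47891729 0.10331223 0.012     ] [ 0.47967321 -0.10386707  0.012     ]
```

```bash
cat >> h.py <<'E'
from scipy.spatial.transform import Rotation as Ro
PSI=np.radians(-2.6);BX=np.array([np.cos(PSI),np.sin(PSI),0]);BY=np.array([-np.sin(PSI),np.cos(PSI),0]);UP=np.array([0,0,1.])
def go(p,Rt):
    s=bot.read_state();R=s["tcp_rot"]
    print("d",(R.T@(np.array(p)-s["position"])).round(4),"rv",Ro.from_matrix(R.T@Rt).as_rotvec(degrees=True).round(2))
RL=np.c_[BY,BX,-UP]
E
python3 -c "
from h import *
go([.5743,-.160,.25],RL)"
```

```text
d [-0.5928 -0.5604 -0.0274] rv [-4.000e-02  2.000e-02  7.084e+01]
```

```bash
P='-0.5928 -0.5604 -0.0274 0 0 70.84 1.0'; : ; python3 -m handwheel '-0.593 -0.56 -0.027 0 0 70.8 1;-0.593 -0.56 -0.027 0 0 70.8 1;-0.593 -0.56 -0.027 0 0 70.8 1;-0.593 -0.56 -0.027 0 0 70.8 1;-0.593 -0.56 -0.027 0 0 70.8 1;-0.593 -0.56 -0.027 0 0 70.8 1;-0.593 -0.56 -0.027 0 0 70.8 1;-0.593 -0.56 -0.027 0 0 70.8 1;-0.593 -0.56 -0.027 0 0 70.8 1;-0.593 -0.56 -0.027 0 0 70.8 1;-0.593 -0.56 -0.027 0 0 70.8 1;-0.593 -0.56 -0.027 0 0 70.8 1;-0.593 -0.56 -0.027 0 0 70.8 1;-0.593 -0.56 -0.027 0 0 70.8 1;-0.593 -0.56 -0.027 0 0 70.8 1;-0.593 -0.56 -0.027 0 0 70.8 1;-0.593 -0.56 -0.027 0 0 70.8 1;-0.593 -0.56 -0.027 0 0 70.8 1;-0.593 -0.56 -0.027 0 0 70.8 1;-0.593 -0.56 -0.027 0 0 70.8 1'
python3 -c "
from h import *
go([.5743,-.160,.1605],RL)"
```

```text
time_s: 2.3
position: [0.5736, -0.1572, 0.2493]
tcp_rot: [[0.043, 0.999, -0.002], [0.999, -0.043, 0.001], [0.001, -0.002, -1.0]]
force: [0.2, -0.2, -0.6]
opening: 1.002
grasp_force: 0.0
d [-0.0029  0.0009  0.0888] rv [-0.1  -0.08  0.14]
```

```bash
python3 -m handwheel '-0.003 0.001 0.03 0 0 0 1;-0.003 0.001 0.06 0 0 0 1;-0.003 0.001 0.089 0 0 0 1;-0.003 0.001 0.089 0 0 0 1'
python3 - <<'E'
from h import *
go([.5743,-.160,.1605],RL)
s,t=snap("scene"),snap("top")
a=crop(s,(205,120,325,245),4,"");b=crop(t,(220,150,340,240),4,"")
im=np.zeros((500,800,3),np.uint8);im[:,:400]=cv2.resize(a,(400,417))[0:1].repeat(500,0)*0;im[:417,:400]=cv2.resize(a,(400,417));im[:300,400:]=cv2.resize(b,(400,300));cv2.imwrite("pics/g1.png",im)
E
```

```text
time_s: 2.7
position: [0.5721, -0.1591, 0.1571]
tcp_rot: [[0.042, 0.999, -0.009], [0.999, -0.042, 0.005], [0.004, -0.009, -1.0]]
force: [-0.2, 0.2, 0.4]
opening: 0.998
grasp_force: 0.0
d [-0.0008  0.0022 -0.0034] rv [-0.52 -0.24  0.17]
```

View pics/g1.png

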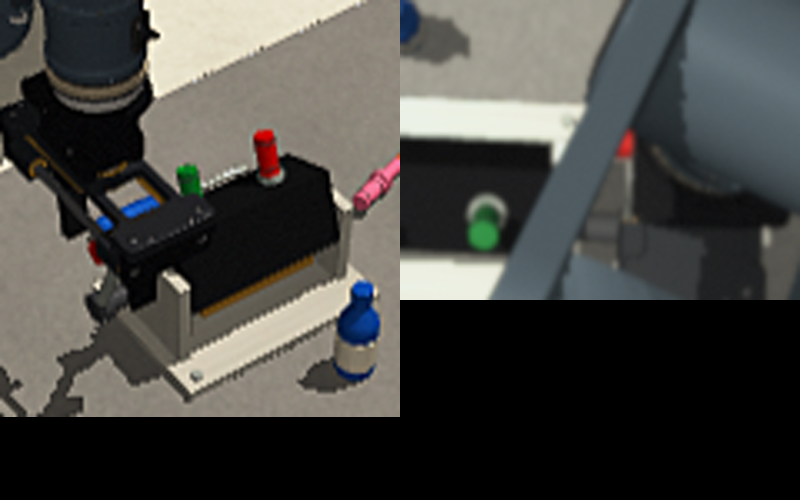

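The fingers straddle the red bar (red is visible at scene-crop (95,250), inside the gripper) and the block is clear. Next I close on it.

```bash
python3 -m handwheel '0 0.002 -0.002 0 0 0 0;0 0.002 -0.002 0 0 0 0;0 0.002 -0.002 0 0 0 0;0 0.002 -0.002 0 0 0 0;0 0.002 -0.002 0 0 0 0;0 0.002 -0.002 0 0 0 0;0 0.002 -0.002 0 0 0 0;0 0.002 -0.002 0 0 0 0'
python3 - <<'E'
from h import *
go([.5743,-.160,.1605],RL)
s=bot.read_state();p=s["position"]-s["tcp_rot"][:,2]*.019;print(p)
a0=.4
for th in np.linspace(0,.85,18):
    a=.4-th;print(round(th,2),(.13*(np.sin(a)-np.sin(.4))).round(4),-(.13*(np.cos(a)-np.cos(.4))).round(4))
E
```

```text
time_s: 3.6
position: [0.5776, -0.1626, 0.1625]
tcp_rot: [[0.045, 0.999, -0.0], [0.999, -0.045, 0.0], [0.0, -0.0, -1.0]]
force: [-0.7, -0.1, 0.2]
opening: 0.357
grasp_force: 0.0
d [ 0.0025 -0.0034  0.002 ] rv [-0.01 -0.    0.04]
[ 0.57761075 -0.16262675  0.18146164]
0.0 0.0 -0.0
0.05 -0.006 -0.0024
0.1 -0.0122 -0.0045
0.15 -0.0185 -0.0062
0.2 -0.0248 -0.0077
0.25 -0.0312 -0.0088
0.3 -0.0376 -0.0096
0.35 -0.0441 -0.0101
0.4 -0.0506 -0.0103
0.45 -0.0571 -0.0101
0.5 -0.0636 -0.0096
0.55 -0.0701 -0.0088
0.6 -0.0765 -0.0077
0.65 -0.0828 -0.0062
0.7 -0.089 -0.0045
0.75 -0.0952 -0.0024
0.8 -0.1012 -0.0
0.85 -0.1072 0.0027
```

```bash
python3 -m handwheel '0.002 -0.003 0.002 0 0 0 0;0.002 -0.003 0.002 0 0 0 0;0.002 -0.003 0.002 0 0 0 0;0.002 -0.003 0.002 0 0 0 0;0.002 -0.003 0.002 0 0 0 0;0.002 -0.003 0.002 0 0 0 0'
python3 -c "
from h import *
s=bot.read_state();print(s['position'],s['force'])"
```

```text
time_s: 4.2
position: [0.5739, -0.1601, 0.1601]
tcp_rot: [[0.045, 0.999, -0.002], [0.999, -0.045, 0.001], [0.001, -0.002, -1.0]]
force: [-3.1, 0.1, -1.5]
opening: 0.215
grasp_force: 30.0
[ 0.5739317  -0.16010065  0.16013133] [-3.11816557  0.1383147  -1.48197841]
```

```bash
python3 -m handwheel '0 -0.003 -0.001 0 0 0 0;0 -0.009 -0.0035 0 0 0 0;0 -0.0155 -0.0055 0 0 0 0;0 -0.022 -0.007 0 0 0 0;0 -0.028 -0.0083 0 0 0 0;0 -0.0345 -0.0092 0 0 0 0;0 -0.041 -0.01 0 0 0 0;0 -0.0475 -0.0102 0 0 0 0;0 -0.054 -0.0102 0 0 0 0;0 -0.0605 -0.01 0 0 0 0;0 -0.067 -0.0092 0 0 0 0;0 -0.0735 -0.0083 0 0 0 0;0 -0.08 -0.007 0 0 0 0;0 -0.086 -0.0055 0 0 0 0;0 -0.092 -0.0035 0 0 0 0;0 -0.098 -0.0012 0 0 0 0;0 -0.103 0.001 0 0 0 0;0 -0.103 0.001 0 0 0 0;0 -0.103 0.001 0 0 0 0;0 -0.103 0.001 0 0 0 0'
python3 - <<'E'
from h import *
s=bot.read_state();print(s['position'],s['force'],(s['position']-[.5739,-.1601,.1601])@BX)
s,t=snap("scene"),snap("top")
a=crop(s,(205,120,325,245),4,"");b=crop(t,(180,150,340,270),4,"")
im=np.zeros((420,800,3),np.uint8);im[:417,:400]=cv2.resize(a,(400,417));im[:300,400:]=cv2.resize(b,(400,300));cv2.imwrite("pics/g2.png",im)
E
```

```text
time_s: 6.2
position: [0.4765, -0.1565, 0.1631]
tcp_rot: [[0.047, 0.999, 0.012], [0.999, -0.046, -0.003], [-0.002, 0.012, -1.0]]
force: [7.4, 6.6, 6.9]
opening: 0.224
grasp_force: 30.0
[ 0.47646632 -0.15648994  0.16309151] [7.40474096 6.61616157 6.87161926] -0.09749714511412838
```

View pics/g2.png

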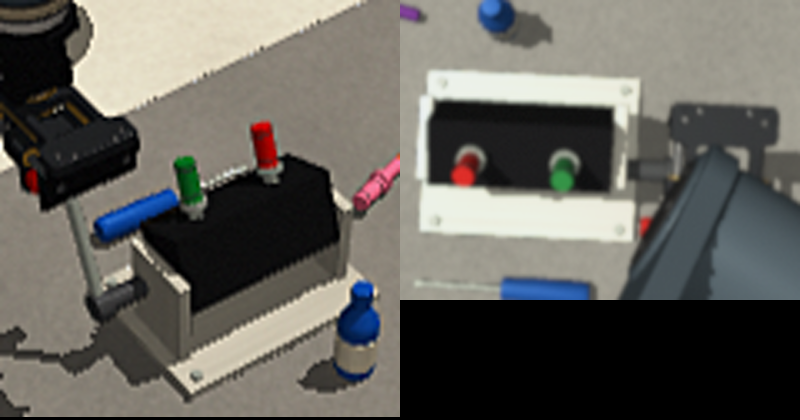

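The lever is pulled well forward (grip at scene-crop (33,182)) and the gauges have lifted slightly. Measured travel is about 0.77 rad, so I add a little for margin and hold.

```bash
python3 -m handwheel '0 -0.003 0.001 0 0 0 0;0 -0.006 0.002 0 0 0 0;0 -0.006 0.002 0 0 0 0;0 -0.006 0.002 0 0 0 0'
python3 -c "
from h import *
s=bot.read_state();print(s['position'],s['force'],(s['position']-[.5739,-.1601,.1601])@BX)"
```

```text
time_s: 6.7
position: [0.4709, -0.1563, 0.161]
tcp_rot: [[0.047, 0.999, 0.013], [0.999, -0.047, -0.003], [-0.002, 0.013, -1.0]]
force: [8.2, 7.0, 6.7]
opening: 0.222
grasp_force: 30.0
[ 0.47090218 -0.15634588  0.16103752] [8.15286912 6.99004712 6.72657684] -0.10306208865329261
```

```bash
python3 -m handwheel '0 0.006 -0.002 0 0 0 0;0 0.011 -0.0042 0 0 0 0;0 0.017 -0.0065 0 0 0 0;0 0.023 -0.0085 0 0 0 0;0 0.029 -0.01 0 0 0 0;0 0.0355 -0.0113 0 0 0 0;0 0.042 -0.0122 0 0 0 0;0 0.0485 -0.013 0 0 0 0;0 0.055 -0.0132 0 0 0 0;0 0.0615 -0.0132 0 0 0 0;0 0.068 -0.013 0 0 0 0;0 0.0745 -0.0122 0 0 0 0;0 0.081 -0.0113 0 0 0 0;0 0.087 -0.01 0 0 0 0;0 0.0935 -0.0085 0 0 0 0;0 0.1 -0.0065 0 0 0 0;0 0.105 -0.0045 0 0 0 0;0 0.109 -0.003 0 0 0 0;0 0.109 -0.003 0 0 0 0;0 0.109 -0.003 0 0 0 0'
python3 -c "
from h import *
s=bot.read_state();print(s['position'],s['force'],(s['position']-[.5739,-.1601,.1601])@BX)"
```

```text
time_s: 8.7
position: [0.5741, -0.1608, 0.1606]
tcp_rot: [[0.044, 0.999, -0.002], [0.999, -0.044, -0.001], [-0.001, -0.002, -1.0]]
force: [-4.6, -5.3, 3.4]
opening: 0.221
grasp_force: 30.1
[ 0.57409393 -0.16084008  0.16062762] [-4.55064959 -5.31080909  3.35694396] 0.00022730653866867838
```

Back at rest. Open, rise straight up, then look at the gauges again from clear of the fixture.

```bash
python3 -m handwheel '0 0 0 0 0 0 1;0 0 0 0 0 0 1;0 0 0 0 0 0 1;0 0 0 0 0 0 1;0 0 0 0 0 0 1;0 0 0 0 0 0 1;0 0 -0.05 0 0 0 1;0 0 -0.1 0 0 0 1;0 0 -0.12 0 0 0 1;0 -0.04 -0.12 0 0 0 1;0 -0.09 -0.12 0 0 0 1;0 -0.14 -0.12 0 0 0 1;0 -0.19 -0.12 0 0 0 1;0 -0.19 -0.12 0 0 0 1'
python3 - <<'E'
from h import *
s,t=snap("scene"),snap("top")
RS=(220,150,320,245);RT=(175,170,320,255)
def cen(b):
    M=cv2.moments(b[2]);return np.array([M["m10"]/M["m00"],M["m01"]/M["m00"]])
def ends(b):
    p=b[2][:,0].astype(float);v=cv2.fitLine(b[2],cv2.DIST_L2,0,.01,.01).ravel();q=(p-v[2:])@v[:2];return v[2:]+v[:2]*q.min(),v[2:]+v[:2]*q.max()
for n in("red","green"):
    for k,c,r in(("s",s,RS),("t",t,RT)):print(k,n,[(b[0],cen(b).round(1).tolist(),np.round(ends(b),1).tolist()) for b in blobs(c,n,r)])
gs,gt=blobs(s,"green",RS)[0],blobs(t,"green",RT)[0]
P,e=tri(s,cen(gs),t,cen(gt));print("green",P,e)
p=P;ax=-np.sin(.35)*BX+np.cos(.35)*UP
for k in(-.019,0,.019):print(k,(p+ax*k).round(4),proj(s,p+ax*k).round(1),proj(t,p+ax*k).round(1))
a=crop(s,(220,140,320,220),4,"");b=crop(t,(180,160,320,260),4,"")
im=np.zeros((320,800,3),np.uint8);im[:320,:400]=cv2.resize(a,(400,320));im[:286,400:]=cv2.resize(b,(400,286));cv2.imwrite("pics/g3.png",im)
st=bot.read_state();print(st["position"])
E
```

```text
time_s: 10.1
position: [0.3777, -0.1484, 0.2793]
tcp_rot: [[0.047, 0.999, -0.008], [0.999, -0.047, 0.005], [0.005, -0.008, -1.0]]
force: [0.3, -0.2, 0.3]
opening: 1.002
grasp_force: 0.0
s red [(134.0, [243.2, 190.9], [[232.4, 195.8], [254.0, 185.9]]), (60.0, [284.6, 165.4], [[283.6, 158.8], [285.7, 172.2]])]
t red [(200.0, [293.7, 192.6], [[278.9, 192.1], [309.1, 193.0]]), (69.5, [206.1, 217.2], [[203.5, 222.3], [209.3, 211.2]])]
s green [(59.0, [261.7, 175.8], [[260.1, 169.2], [263.2, 182.4]])]
t green [(75.5, [244.8, 219.1], [[244.0, 224.4], [246.1, 212.8]])]
green [ 0.52252669 -0.0408618   0.13877524] 0.0030618150120587722
-0.019 [ 0.529  -0.0412  0.1209] [262.5 181.8] [244.7 215.6]
0 [ 0.5225 -0.0409  0.1388] [261.2 175.9] [244.2 218.7]
0.019 [ 0.516  -0.0406  0.1566] [259.8 169.9] [243.6 221.9]
[ 0.38452431 -0.15197644  0.28102   ]
```

View pics/g3.png

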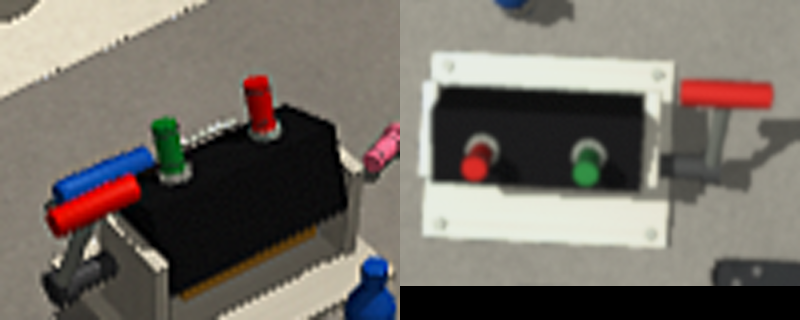

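Both gauges look seated, and the lever is back with its grip at the same pixels as at the start. Handle mid-height comes out at about 0.139–0.141, against 0.143 nominal, which agrees within calibration. Next I plan the approach along the bore axis.

```bash
cat >> h.py <<'E'
AX=-np.sin(.35)*BX+np.cos(.35)*UP;BT=np.cos(.35)*BX+np.sin(.35)*UP
RG=np.c_[BY,BT,-AX];MID=np.array([.5225,-.0407,.141])
E
python3 -c "
from h import *
print(MID+.087*AX,MID-.013*AX);go(MID+.087*AX,RG)"
```

```text
[ 0.4926986  -0.03934673  0.22272543] [ 0.52695308 -0.04090221  0.12878815]
d [0.1175 0.1028 0.0584] rv [-19.96   0.04  -0.04]
```

```bash
python3 -m handwheel '0.04 0.034 0.018 -8 0 0 1;0.08 0.068 0.036 -16 0 0 1;0.117 0.103 0.058 -20 0 0 1;0.117 0.103 0.058 -20 0 0 1;0.117 0.103 0.058 -20 0 0 1;0.117 0.103 0.058 -20 0 0 1'
python3 -c "
from h import *
go(MID+.087*AX,RG);go(MID-.013*AX,RG)"
```

```text
time_s: 10.8
position: [0.4947, -0.0398, 0.2228]
tcp_rot: [[0.043, 0.938, 0.343], [0.999, -0.04, -0.015], [-0.001, 0.343, -0.939]]
force: [-0.2, -0.2, 0.1]
opening: 1.0
grasp_force: 0.0
d [ 0.0004 -0.0019 -0.0007] rv [ 0.01 -0.02  0.14]
d [ 0.0003 -0.0019  0.0993] rv [ 0.01 -0.02  0.14]
```

```bash
python3 -m handwheel '0 -0.001 0.03 0 0 0 1;0 -0.001 0.06 0 0 0 1;0 -0.001 0.08 0 0 0 1;0 -0.001 0.099 0 0 0 1;0 -0.001 0.099 0 0 0 1;0 -0.001 0.099 0 0 0 1'
python3 - <<'E'
from h import *
go(MID-.013*AX,RG)
s,t=snap("scene"),snap("top")
a=crop(s,(210,110,320,220),4,"");b=crop(t,(180,150,320,260),4,"")
im=np.zeros((400,800,3),np.uint8);im[:400,:400]=cv2.resize(a,(400,400));im[:314,400:]=cv2.resize(b,(400,314));cv2.imwrite("pics/g4.png",im)
go(MID-.013*AX,RG)
E
```

```text
time_s: 11.4
position: [0.5265, -0.0421, 0.1296]
tcp_rot: [[0.046, 0.939, 0.342], [0.999, -0.043, -0.016], [-0.0, 0.343, -0.939]]
force: [0.2, 0.4, -0.1]
opening: 1.001
grasp_force: 0.0
d [0.0012 0.0001 0.0009] rv [-0.02  0.02 -0.01]
d [ 0.001  -0.0002  0.0016] rv [0.06 0.03 0.01]
```

View pics/g4.png

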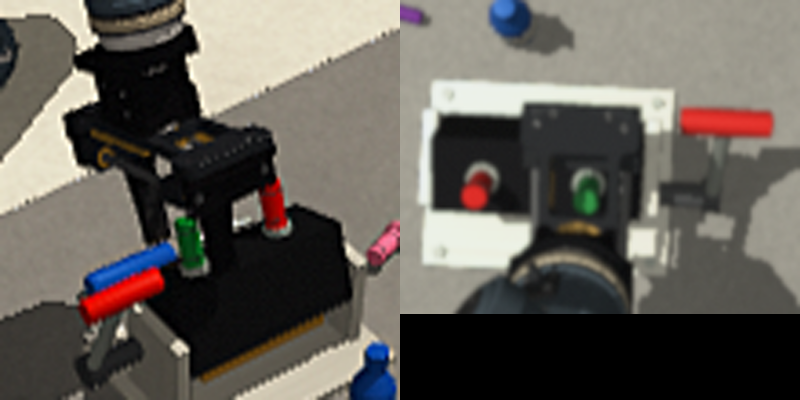

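The green handle, top crop (588,190), sits between the two fingers, clear of the red gauge. Next I close.

```bash
python3 -m handwheel '0.001 0 0.001 0 0 0 0;0.001 0 0.001 0 0 0 0;0.001 0 0.001 0 0 0 0;0.001 0 0.001 0 0 0 0;0.001 0 0.001 0 0 0 0;0.001 0 0.001 0 0 0 0;0.001 0 0.001 0 0 0 0;0.001 0 0.001 0 0 0 0;0.001 0 0.001 0 0 0 0;0.001 0 0.001 0 0 0 0;0.001 0 0.001 0 0 0 0;0.001 0 0.001 0 0 0 0;0.001 0 0.001 0 0 0 0'
python3 -c "
from h import *
go(MID-.013*AX,RG);s=bot.read_state();print('F tool',s['tcp_rot'].T@s['force'],s['tcp_rot'].T@s['moment'])"
```

```text
time_s: 12.8
position: [0.5294, -0.0413, 0.1297]
tcp_rot: [[0.046, 0.937, 0.348], [0.999, -0.042, -0.018], [-0.002, 0.348, -0.937]]
force: [6.1, 0.9, 1.6]
opening: 0.202
grasp_force: 29.9
d [ 0.0003 -0.0026 -0.    ] rv [0.32 0.12 0.03]
F tool [1.15304643 6.23545944 0.58455989] [-0.8242513   0.20347357 -0.04167914]
```

Gripped, with the handle holding the tool 2.6 mm off in +y (6 N). I shift the command to relieve the side load before drawing.

```bash
python3 -m handwheel '0 0.001 0 0 0 0 0;0 0.002 0 0 0 0 0;0 0.003 0 0 0 0 0;0 0.003 0 0 0 0 0;0 0.003 0 0 0 0 0'
python3 -c "
from h import *
go(MID-.013*AX,RG);s=bot.read_state();print('F tool',s['tcp_rot'].T@s['force'],s['tcp_rot'].T@s['moment'])"
```

```text
time_s: 13.3
position: [0.5296, -0.0408, 0.1296]
tcp_rot: [[0.045, 0.938, 0.343], [0.999, -0.042, -0.016], [-0.001, 0.343, -0.939]]
force: [1.8, -2.4, 4.7]
opening: 0.198
grasp_force: 29.9
d [-0.0002 -0.0028 -0.0002] rv [0.03 0.04 0.03]
F tool [-2.3121726   3.40028021 -3.74632388] [-0.37683798 -0.58427101 -0.03602523]
```

```bash
python3 -m handwheel '0 0 -0.002 0 0 0 0;0 0 -0.004 0 0 0 0;0 0 -0.006 0 0 0 0;0 0 -0.008 0 0 0 0;0 0 -0.01 0 0 0 0;0 0 -0.012 0 0 0 0;0 0 -0.014 0 0 0 0;0 0 -0.014 0 0 0 0;0 0 -0.014 0 0 0 0'
python3 -c "
from h import *
go(MID-.013*AX,RG);s=bot.read_state();print('F tool',s['tcp_rot'].T@s['force'],s['tcp_rot'].T@s['moment'])"
```

```text
time_s: 14.2
position: [0.5246, -0.0402, 0.1424]
tcp_rot: [[0.045, 0.939, 0.342], [0.999, -0.042, -0.015], [-0.0, 0.342, -0.94]]
force: [4.2, -1.5, 0.3]
opening: 0.199
grasp_force: 29.9
d [-0.0006 -0.0024  0.0136] rv [-0.03 -0.    0.03]
F tool [-1.34970943  4.11364307  1.15575766] [-0.50239138 -0.38408336 -0.04994804]
```

```bash
python3 -m handwheel '0 0.001 -0.002 0 0 0 0;0 0.001 -0.004 0 0 0 0;0 0.001 -0.006 0 0 0 0;0 0.001 -0.008 0 0 0 0;0 0.001 -0.01 0 0 0 0;0 0.001 -0.012 0 0 0 0;0 0.001 -0.014 0 0 0 0;0 0.001 -0.016 0 0 0 0;0 0.001 -0.018 0 0 0 0;0 0.001 -0.02 0 0 0 0;0 0.001 -0.022 0 0 0 0;0 0.001 -0.024 0 0 0 0;0 0.001 -0.026 0 0 0 0;0 0.001 -0.026 0 0 0 0;0 0.001 -0.026 0 0 0 0;0 0.001 -0.026 0 0 0 0'
python3 - <<'E'
from h import *
go(MID-.013*AX,RG);s=bot.read_state();print('F tool',s['tcp_rot'].T@s['force'],s['tcp_rot'].T@s['moment'])
s,t=snap("scene"),snap("top")
a=crop(s,(210,110,310,210),4,"");b=crop(t,(180,160,320,260),4,"")
im=np.zeros((400,800,3),np.uint8);im[:400,:400]=cv2.resize(a,(400,400));im[:286,400:]=cv2.resize(b,(400,286));cv2.imwrite("pics/g5.png",im)
E
```

```text
time_s: 15.8
position: [0.5161, -0.0396, 0.167]
tcp_rot: [[0.045, 0.939, 0.341], [0.999, -0.042, -0.015], [0.0, 0.341, -0.94]]
force: [0.8, 0.1, -0.5]
opening: 0.2
grasp_force: 29.9
d [-0.0008 -0.0028  0.0397] rv [-0.09 -0.03  0.03]
F tool [0.16180953 0.55057504 0.69181016] [ 0.31510089 -0.2051253  -0.02217153]
```

View pics/g5.png

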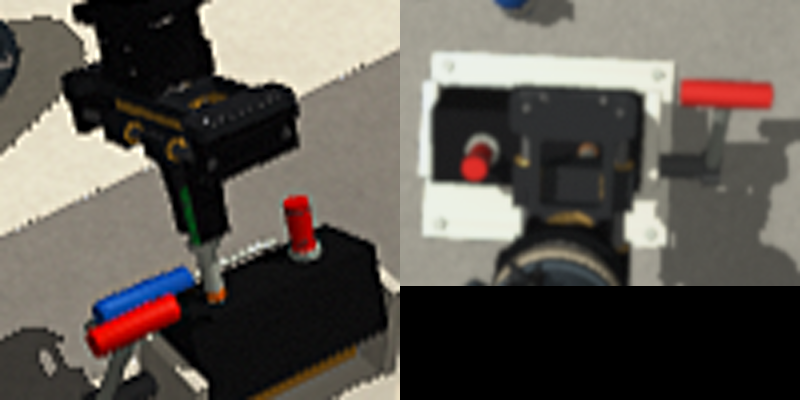

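The orange band is just clear of the block at scene-crop (217,295). The measured draw is 39.9 mm with about 1 N on the tool, the red gauge is seated and the lever is at rest. I'm handing in.

```bash
python3 -c "
from rig import bot
print(bot.hand_in())"
```

```text
the job is handed in; nothing more can be done
None
```

I handed the job in with the green gauge gripped at 30 N and drawn 39.9 mm in line with its bore, after pulling the lever to about 0.81 rad and easing it back; the last images show the lever at rest and the red gauge seated, and the hand-in returned no verdict.

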